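Preload stack on the ratchet lift stage

TASK

Build the support stack on the round plate of the lift stage: lay the larger steel ring flat in the middle of the plate and the ball bearing flat in the middle of the ring, setting them down rather than dropping them, and leave the lever alone until the stack is built. Then press the ratchet lever down exactly four clicks from rest, never on to the fifth, to raise the stack to its reading height, and finish while still holding the lever there with the fingers, because it springs back if let go. The small ring, the loupe and the gauge block beside the work stay where they are.

Things in the scene. Friction and masses are not known exactly. Their poses are not given: they have to be found in the camera images.
- lift_stage: Fixed lift stage, grey housing on an aluminium foot 110 x 150 x 12 mm; two hinge cheeks up to 100 mm high stand 50 mm from the plate's middle on the lever's side. Origin on the work surface under the middle of the round plate; z up. Its own -y axis points to the side where the lever sticks out; its own x axis is parallel to the lever's hinge.
- plate_top (a point): Middle of the top face of the stage's round steel plate (88 mm across, 8 mm thick, a fine circle of 58 mm diameter scribed on it). 58 mm above the work surface with the lever at rest; the plate only moves straight up, 5 mm for each click.
- lever (a joint): Angle of the ratchet lever, rad: 0 at rest (raised), growing as the handle is pressed down. A click every 0.16 rad: the fourth is 0.64, the fifth 0.80, stop at 0.90. The push needed peaks about 0.1 rad before each click and has dropped by some 5 N at about 0.03 rad before it: the drop is the click felt. 4 to 16 N at the handle; a spring throws it back to 0 when let go (no lock).
- lever_handle (a point): Black round cross bar at the end of the lever, 18 mm thick, 48 mm long, parallel to the stage's x axis; press it from above with the fingers, or pinch it. The point is its middle, 110 mm from the hinge: at stage point (0, -170, 127) mm at rest, about (0, -186, 60) mm at the fourth click.
- lever_hinge (a point): Point on the lever's hinge axis, at stage point (0, -76, 70) mm; the axis is parallel to the stage's x axis. At rest the lever's arm rises 0.55 rad above level, pointing to the stage's -y.
- big_ring: The larger of the two loose plain steel rings: 52 mm outside diameter, 18 mm high, about 0.2 kg, lying flat. Origin in the middle of its underside.
- bearing: Loose sealed ball bearing, 35 mm outside diameter, 11 mm high, with a dark seal between the steel races, lying flat. Origin in the middle of its underside.
- small_ring: Bystander: the smaller plain steel ring, 39 mm outside diameter, 14 mm high. Origin in the middle of its underside.
- loupe: Bystander: black eye loupe, 34 mm in diameter, 30 mm high. Origin in the middle of its underside.
- tall_block: Bystander: steel gauge block standing 30 mm high, 19 x 36 mm. Origin in the middle of its underside.
Things that resemble listed ones, but are neither listed nor needed, are in the scene too. Leave any purple look-alike of the bearing alone. Leave any black look-alike of the big_ring alone.

How it is judged:
By the outcome, as a careful person would: the job done as asked, in the order asked, and still so for the second after the job is handed in, while the arm keeps its last pose, push and grip.
It also fails if it takes over 72 s, if anything falls off the work surface, if the arm or the gripper's body presses on something with over 40 N, if the wrist force passes 120 N, or if a joint passes its speed limit or range.

ROBOT

A 6-joint arm with a two-finger parallel gripper is mounted at the origin on a cart in front of the work surface, level with it; the furniture and walls round the work are solid. World frame = base frame: x ahead of the robot, y to its left, z up, the work surface at z = 0. Lengths are in m, angles in rad, forces in N, time in s.
With the tool pointing down it reaches from about 0.3 to 0.85 m from the base axis. Payload 5.4 kg.
Tool frame: the origin (TCP) lies between the finger pads; the fingertips stand 14 mm ahead of it and the grasp point (between the pads) lies 5 mm behind it; z points along the fingers, y is the line along which they close (so a half turn about z gives the same grasp; the last joint's range is limited). The gripper opens to 85 mm and grips with 20 to 120 N. Pads are 22 mm wide; open, the fingers measure 114 mm over their backs; the gripper's body (76 mm by 85 mm) begins 54 mm behind the grasp point. The pads swing forward as they close: fully open they stand 13 mm farther back than shut.
Start: joints at [1.084, 0.158, 1.597, -0, 1.386, -0.21], TCP at [0.157, 0.553, 0.245] pointing down, gripper open.
Joint ranges: [-2.91, 2.91], [-0.94, 2.29], [0.18, 2.7], [-1.29, 4.43], [0.17, 2.64], [-3, 3]. Speed limits (rad/s): [2.57, 2.57, 3.14, 3.14, 3.14, 3.14].

INTERFACE

Orientations are given as a unit quaternion [w, x, y, z].
In Python, from bench import ctrl gives the robot as it stands. The module is installed in compiled form; this text tells all that it offers.
- The arm moves only by the shell command python3 -m creep 'ROWS' [OPENING] [FORCE]. ROWS is JSON, a list that holds one entry, the list of rows, each a list of 6 numbers: the shift along the tool's x, y, z normalised to -1 to 1, where 1 is 30 cm, then the turn, a rotation vector about the tool's x, y, z normalised to -1 to 1, where 1 is 45 degrees. In form: [[[tx, ty, tz, ax, ay, az], ...]]. A call has 1 to 8 rows; each row is the pose to reach, as a shift and turn from the pose commanded when the call began, along the tool's axes at that moment; what a row does not reach only later rows make up. A row lasts 1/12 s, in which the tool goes at most 41.7 mm and 7.16 degrees, less where a joint would pass 70% of its speed; a pose out of reach is approached as far as the arm can. A call with a number of a shift or a turn outside -1 to 1 is refused whole. A call with a gripper value outside its range is refused whole. OPENING is the opening, from -1 (shut) to 1 (fully open), so that 0 is half open, set as the call begins (- or left out, the last holds). The fingers move at their own pace and stop on an object; FORCE is the grip in N (left out, the last holds). Time passes only in rows, so rows that repeat a pose let the fingers close. It gives the time, the measured TCP pose, the force, the opening and the grip force at its end, in the units of the state.
- ctrl.get_state(): the state, without advancing time (a new reading comes with each control period).
- ctrl.grab_frame(name): name is "scene" or "top"; returns a dict with "pixels" (400x640x3 uint8, blue, green, red), "fx", "fy", "cx", "cy" (pixels), "rvec" (rotation vector, rad) and "tvec" (3), from world to camera coordinates, as OpenCV has them. Camera axes: x right, y down, z forward; pixel columns grow to the right and rows downward; lengths in m; the calibration is good to about 2 mm. A picture is of the moment at which its call begins. There is no depth.
- ctrl.hand_in(): hands the job in; it is judged then, once.
The state is a dict: "clock": time; "joint_positions": joint angles; "qvel": joint speeds; "joint_torque": joint torques, N m; "tool_pos": TCP position; "tcp_rot": TCP orientation; "wrist_force": force on the tool from outside, world axes, zero at the start; "ft_torque": the same for the moment, N m; "gripper_width": finger opening in m; "gripper_force": force on a finger pad.
Only numpy, scipy, OpenCV 4.12 (cv2) and the standard library are available. Lean on these libraries where they do the work, as an engineer would, in place of code of your own. Each camera call takes 0.05 s, during which the arm holds its last target. There are 200 camera calls.

## Working session

There is one attempt and no reset: what is moved stays moved. The work goes in short steps, Python scripts to look and compute and a shell command to move; the robot and the scene stay as the last step left them, time stands still between calls to the robot, and variables do not carry over. Pictures are saved under pics/ and viewed, at most 14 in all, crops included, and the job is handed in when it is done.

```bash
mkdir -p pics
cat > h.py <<'E'
import numpy as np, cv2
from bench import ctrl
from scipy.spatial.transform import Rotation as R
def grab(n,f=None):
    d=ctrl.grab_frame(n)
    if f: cv2.imwrite('pics/'+f,d['pixels'])
    return d
def ray(d,u,v,z):
    M=cv2.Rodrigues(np.array(d['rvec'],float))[0]; t=np.array(d['tvec'],float).ravel()
    c=-M.T@t; r=M.T@np.array([(u-d['cx'])/d['fx'],(v-d['cy'])/d['fy'],1])
    return c+r*(z-c[2])/r[2]
def proj(d,p):
    M=cv2.Rodrigues(np.array(d['rvec'],float))[0]; q=M@np.array(p)+np.array(d['tvec']).ravel()
    return np.array([d['fx']*q[0]/q[2]+d['cx'],d['fy']*q[1]/q[2]+d['cy']])
def cam(d):
    M=cv2.Rodrigues(np.array(d['rvec'],float))[0]; return -M.T@np.array(d['tvec']).ravel(),M
E
python3 - <<'E'
from h import *
np.set_printoptions(precision=3,suppress=True)
for n in('scene','top'):
    d=grab(n,n+'0.png'); print(n,cam(d),d['fx'],d['cx'],d['cy'])
print(ctrl.get_state())
E
```

```text
scene (array([0.116, 0.481, 0.695]), array([[-0.835, -0.55 , -0.013],
       [-0.3  ,  0.475, -0.827],
       [ 0.461, -0.687, -0.562]])) 506.942807718783 317.48051153310814 203.49713206724573
top (array([ 0.456, -0.228,  0.933]), array([[ 0.01 , -1.   , -0.011],
       [-0.985, -0.008, -0.174],
       [ 0.174,  0.013, -0.985]])) 380.58506015550336 315.6134537113638 202.82612743756735
{'clock': 0.1, 'joint_positions': array([ 1.084,  0.159,  1.598,  0.   ,  1.386, -0.21 ]), 'qvel': array([ 0.001, -0.001, -0.003,  0.001, -0.002, -0.   ]), 'joint_torque': array([ -0.   , -39.699, -33.234,  -0.   ,   0.004,   0.   ]), 'tool_pos': array([0.157, 0.553, 0.244]), 'tcp_rot': array([-0.   ,  0.138,  0.99 , -0.001]), 'wrist_force': array([0.18 , 0.577, 0.766]), 'ft_torque': array([ 0.042, -0.007, -0.04 ]), 'gripper_force': 0.0, 'gripper_width': 0.08538788725355986}
```

View pics/scene0.png

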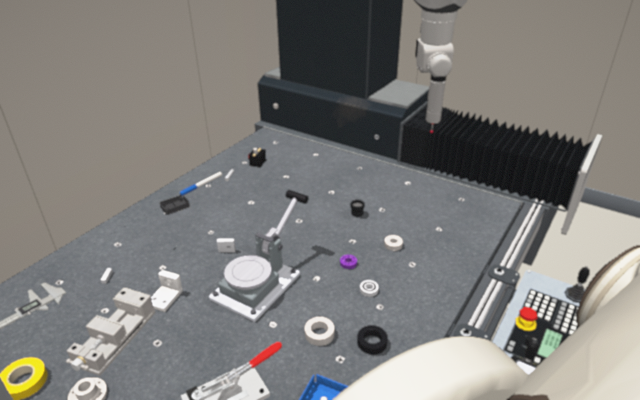

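View pics/top0.png

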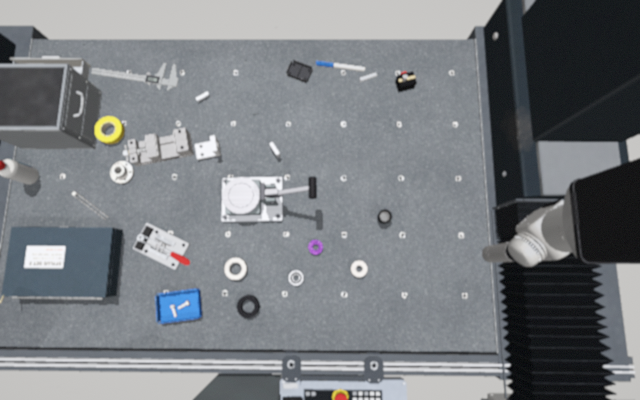

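The scene view shows these candidates (scene/top pixels):
- **Big ring:** the steel ring at (319,331)/(235,268). The black look-alike is at (372,340)/(248,306) and the small ring at (393,242)/(359,268).
- **Bearing:** (369,288)/(296,278). The purple look-alike is at (348,261)/(316,247).
- **Stage:** plate at (248,271)/(242,196), handle at (296,196)/(313,187).

I choose the light steel ring and the steel bearing with the dark seal.

```bash
cat > m.py <<'E'
from h import *
def blob(d,u,v,r,lo=150,hi=None):
    g=cv2.cvtColor(d['pixels'],cv2.COLOR_BGR2GRAY)
    u0,v0=int(u-r),int(v-r); c=g[v0:int(v+r),u0:int(u+r)]
    m=((c>lo) if hi is None else (c<hi)).astype(np.uint8)
    cs,_=cv2.findContours(m,cv2.RETR_EXTERNAL,cv2.CHAIN_APPROX_NONE)
    k=max(cs,key=cv2.contourArea)
    return k.reshape(-1,2)+[u0,v0]
def circ(d,pts,z):
    P=np.array([ray(d,a,b,z)[:2] for a,b in pts]); c,r=cv2.minEnclosingCircle(P.astype(np.float32)*1000)
    return np.round(c,1),round(r*2,1)
E
python3 - <<'E'
from m import *
np.set_printoptions(precision=4,suppress=True)
A=grab('scene');B=grab('top')
for n,a,b,r,h,lo in [('big',(319,331),(235,268),22,.018,140),('brg',(369,288),(296,278),14,.011,120),('small',(393,242),(359,268),14,.014,140)]:
    for d,p in((A,a),(B,b)):
        k=blob(d,*p,r*(1 if d is A else .8),lo); print(n,circ(d,k,h/2),k.min(0),k.max(0))
for d,p,r in((A,(296,196),16),(B,(313,187),14)):
    k=blob(d,*p,r,hi=50); m=cv2.moments(k.reshape(-1,1,2)); c=(m['m10']/m['m00'],m['m01']/m['m00'])
    print('handle',c,ray(d,*c,.127),cv2.minAreaRect(k))
for d,p in((A,(248,271)),(B,(242,196))): print('plate',ray(d,*p,.058))
for n,p in(('loupe',(385,216)),('blk',(274,150)),('blk2',(207,148))): print(n,ray(B,*p,.03))
c=cv2.resize(A['pixels'][150:360,190:430],None,fx=2.2,fy=2.2,interpolation=2)
e=cv2.resize(B['pixels'][120:330,190:410],None,fx=1.2,fy=2.2,interpolation=2)
e=cv2.resize(B['pixels'][130:320,200:400],None,fx=2.9,fy=2.9,interpolation=2)
cv2.imwrite('pics/c1.png',c);cv2.imwrite('pics/c2.png',e)
E
```

```text
big (array([458.1, -31.2]), 62.5) [304 316] [334 342]
big (array([467.8, -34. ]), 86.8) [223 250] [251 280]
brg (array([ 438.3, -178.6]), 84.8) [355 274] [382 301]
brg (array([ 439. , -168.1]), 74.2) [284 266] [306 288]
small (array([ 459.4, -324.3]), 56.5) [384 234] [403 250]
small (array([ 466.8, -325.8]), 58.5) [350 256] [369 277]
handle (297.3974358974359, 197.5801282051282) [ 0.6271 -0.209   0.127 ] ((296.6983337402344, 197.28195190429688), (20.842578887939453, 6.298581600189209), 13.240520477294922)
handle (313.8585858585858, 192.08080808080805) [ 0.6217 -0.2133  0.127 ] ((312.5, 187.5), (5.0, 19.0), 0.0)
plate [ 0.6238 -0.0399  0.058 ]
plate [ 0.6252 -0.0435  0.058 ]
loupe [ 0.5846 -0.3822  0.03  ]
blk [ 0.747  -0.1119  0.03  ]
blk2 [0.7512 0.0547 0.03  ]
```

View pics/c1.png

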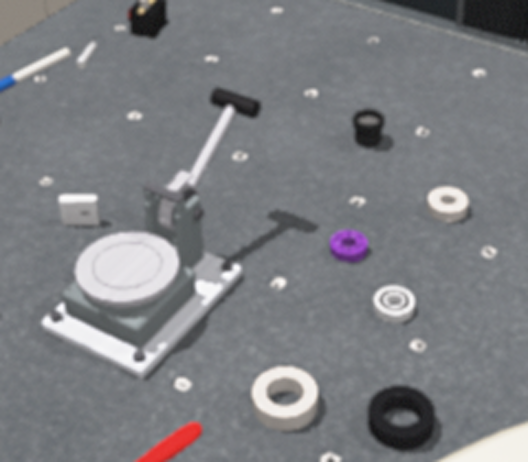

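View pics/c2.png

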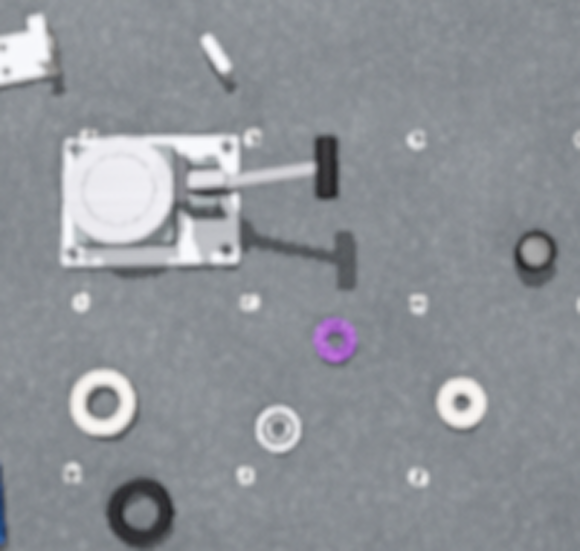

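The crops confirm the choice. The steel ring at crop (103,403) and the sealed bearing at (278,429) are the ones described. The black ring (140,511) and purple bearing (335,341) are the decoys. I'll tighten the masks.

Run:
```python
from m import *
np.set_printoptions(precision=4,suppress=True)
A=grab('scene');B=grab('top')
for n,a,b,r,h in [('big',(319,331),(235,269),20,.018),('brg',(369,288),(296,278),13,.011),('small',(393,242),(359,268),13,.014)]:
    for d,p in((A,a),(B,b)):
      for lo in (170,190):
        k=blob(d,*p,r,lo); (x,y,w,hh)=cv2.boundingRect(k.astype(np.int32)); c=(x+w/2-.5,y+hh/2-.5); print(n,lo,w,hh,c,ray(d,*c,h/2 if d is A else h*.8))
def P(pts,z,d): return np.array([ray(d,*p,z) for p in pts])
for d,p,r in((A,(296.5,196.5),12),(B,(312.4,187.6),13)):
  for hi in(45,60):
    k=blob(d,*p,r,hi=hi); q=cv2.minAreaRect(k.astype(np.float32));print('handle',hi,q,ray(d,*q[0],.127))
# plate: brightest region
for d,p in((A,(248,271)),(B,(241.4,195.5))):
  for lo in(185,200,210):
    k=blob(d,*p,30,lo); print('plate',lo,cv2.boundingRect(k.astype(np.int32)),len(k))
g=cv2.cvtColor(B['pixels'],6); print(g[195,205:285]); print(g[165:235,241])
```

```text
big 170 31 24 (319.0, 327.5) [ 0.4608 -0.0326  0.009 ]
big 190 29 23 (319.0, 328.0) [ 0.4601 -0.0317  0.009 ]
big 170 23 23 (235.0, 268.0) [ 0.4587 -0.0252  0.0144]
big 190 22 22 (234.5, 268.5) [ 0.4575 -0.0241  0.0144]
brg 170 19 14 (369.0, 286.5) [ 0.4378 -0.1751  0.0055]
brg 190 19 14 (369.0, 286.5) [ 0.4378 -0.1751  0.0055]
brg 170 16 16 (295.5, 277.5) [ 0.4378 -0.1697  0.0088]
brg 190 15 16 (295.0, 277.5) [ 0.4378 -0.1685  0.0088]
small 170 19 12 (393.0, 240.5) [ 0.4619 -0.3279  0.007 ]
small 190 18 12 (393.5, 240.5) [ 0.461  -0.3284  0.007 ]
small 170 18 18 (358.5, 268.5) [ 0.4604 -0.3196  0.0112]
small 190 17 17 (359.0, 268.0) [ 0.4616 -0.3208  0.0112]
handle 45 ((301.287109375, 199.1287078857422), (11.144415855407715, 5.174193382263184), 5.710593223571777) [ 0.6172 -0.2086  0.127 ]
handle 60 ((296.54998779296875, 196.35000610351562), (21.50348472595215, 6.640782356262207), 18.434946060180664) [ 0.6312 -0.2118  0.127 ]
handle 45 ((314.5, 190.0), (1.0, 12.0), 0.0) [ 0.6263 -0.2147  0.127 ]
handle 60 ((312.0, 187.5), (19.0, 6.0), 90.0) [ 0.6318 -0.2092  0.127 ]
plate 185 (224, 256, 47, 31) 111
plate 200 (225, 256, 46, 31) 108
plate 210 (225, 256, 46, 31) 107
plate 185 (221, 175, 50, 47) 282
plate 200 (221, 175, 50, 41) 178
plate 210 (222, 176, 49, 40) 177
[136 138 141 142 143 142 141 140 136 136 138 141 140 137 131 135 177 221
 234 234 234 234 230 225 230 235 236 236 235 236 236 237 236 237 237 237
 237 237 237 238 238 238 238 238 239 239 238 230 221 230 238 237 234 223
 183 136 131 136 134 125 128 127 122 116 112 106 101  97  93  87  86  87
  92 108 121 133 139 130 129 135]
[143 142 141 145 147 142 134 133 132 131 135 173 220 237 239 238 234 228
 227 233 238 239 237 237 237 236 236 236 237 237 237 239 239 238 236 236
 237 237 236 235 235 232 227 230 235 235 235 227 198 153 156 181 191 193
 193 185 154 110  88  92 113 135 144 146 149 151 151 150 145 142]
```

```bash
cat > go.py <<'E'
# go.py x y z [yawdeg of tool y axis]: prints normalised shift/turn to a downward pose
import sys; from h import *
s=ctrl.get_state(); q=s['tcp_rot']; T=R.from_quat([q[1],q[2],q[3],q[0]]); p=np.array([float(a) for a in sys.argv[1:4]])
d=T.inv().apply(p-s['tool_pos'])/.3
y=np.radians(float(sys.argv[4]) if len(sys.argv)>4 else 2)
best=None
for yy in(y,y+np.pi):
    Y=np.array([np.cos(yy),np.sin(yy),0]);Z=np.array([0,0,-1.]);X=np.cross(Y,Z)
    v=(T.inv()*R.from_matrix(np.c_[X,Y,Z])).as_rotvec()/np.radians(45)
    if best is None or abs(v).sum()<abs(best).sum(): best=v
print(np.round(d,3),np.round(best,3),'t',s['clock'],np.round(s['tool_pos'],4),'j',np.round(s['joint_positions'],2),'F',np.round(s['wrist_force'],1),'w',round(s['gripper_width'],4),round(s['gripper_force'],1))
E
python3 - <<'E'
from m import *
A=grab('scene');B=grab('top')
for d,p in((A,(248,271)),(B,(240,194.5))):
    k=blob(d,*p,30 if d is A else 21,205); q=cv2.fitEllipse(k if d is A else cv2.convexHull(k.astype(np.int32))); print(q,ray(d,*q[0],.058), circ(d,k,.058))
E
python3 go.py .457 -.0255 .30
```

```text
((247.12290954589844, 270.81591796875), (29.3177433013916, 45.329471588134766), 81.19905090332031) [ 0.62554167 -0.03939595  0.058     ] (array([626.3, -40.9]), 85.9)
((238.64292907714844, 193.21856689453125), (39.68690872192383, 52.3134765625), 47.4837532043457) [ 0.63177974 -0.03533962  0.058     ] (array([626.7, -41.5]), 123.5)
[-1.489 -1.582 -0.182] [-0.     0.     1.603] t 0.4 [0.1571 0.553  0.2452] j [ 1.08  0.16  1.6  -0.    1.39 -0.21] F [ 0.3 -0.4 -0. ] w 0.0857 0.0
```

```bash
python3 -m creep '[[[-0.7,-0.75,-0.18,0,0,0.8],[-0.7,-0.75,-0.18,0,0,0.8],[-0.7,-0.75,-0.18,0,0,0.8],[-0.7,-0.75,-0.18,0,0,0.8],[-0.7,-0.75,-0.18,0,0,0.8],[-0.7,-0.75,-0.18,0,0,0.8],[-0.7,-0.75,-0.18,0,0,0.8],[-0.7,-0.75,-0.18,0,0,0.8]]]' 1 40; python3 go.py .457 -.0255 .15
```

```text
clock: 1.07
tool_pos: [0.2992, 0.2764, 0.3005]
tcp_rot: [0.001, 0.438, 0.899, 0.0]
wrist_force: [0.3, -0.2, 0.2]
gripper_width: 0.0856
gripper_force: 0.0
[-1.116 -0.206  0.503] [0.003 0.002 0.8  ] t 1.0667 [0.2992 0.2764 0.3005] j [ 0.45 -0.34  1.95 -0.    1.53 -0.21] F [ 0.3 -0.2  0.2] w 0.0856 0.0
```

```bash
python3 -m creep '[[[-0.9,-0.17,0.3,0,0,0.8],[-0.9,-0.17,0.3,0,0,0.8],[-0.9,-0.17,0.3,0,0,0.8],[-0.9,-0.17,0.3,0,0,0.8],[-0.9,-0.17,0.3,0,0,0.8],[-0.9,-0.17,0.3,0,0,0.8],[-0.9,-0.17,0.3,0,0,0.8],[-0.9,-0.17,0.3,0,0,0.8]]]'; python3 go.py .457 -.0255 .10
```

```text
clock: 1.73
tool_pos: [0.4252, 0.0305, 0.2073]
tcp_rot: [-0.0, 0.696, 0.718, -0.001]
wrist_force: [-0.3, 1.2, 0.1]
gripper_width: 0.0856
gripper_force: 0.0
[-0.189  0.101  0.358] [-0.003  0.002 -0.005] t 1.7333 [0.4252 0.0305 0.2073] j [-0.21 -0.21  2.04 -0.    1.32 -0.24] F [-0.3  1.2  0.1] w 0.0856 0.0
```

```bash
python3 -m creep '[[[-0.19,0.1,0.36,0,0,0],[-0.19,0.1,0.36,0,0,0],[-0.19,0.1,0.36,0,0,0],[-0.19,0.1,0.36,0,0,0],[-0.19,0.1,0.36,0,0,0]]]'; python3 go.py .457 -.0255 .02
python3 - <<'E'
from h import *
A=grab('scene');B=grab('top')
a=cv2.resize(A['pixels'][255:385,230:430],(640,416),interpolation=2)[:,:400]
a=cv2.resize(A['pixels'][230:380,250:400],(400,400),interpolation=2);b=cv2.resize(B['pixels'][220:320,190:290],(400,400),interpolation=2)
cv2.imwrite('pics/g1.png',np.hstack([a,b]))
E
```

```text
clock: 2.15
tool_pos: [0.4547, -0.0202, 0.0991]
tcp_rot: [-0.003, 0.694, 0.72, -0.001]
wrist_force: [-0.8, 0.1, 1.7]
gripper_width: 0.0853
gripper_force: 0.0
[-0.018  0.008  0.264] [-0.007 -0.003  0.001] t 2.15 [ 0.4547 -0.0202  0.0991] j [-0.31  0.03  2.05  0.    1.07 -0.35] F [-0.8  0.1  1.7] w 0.0853 0.0
```

View pics/g1.png

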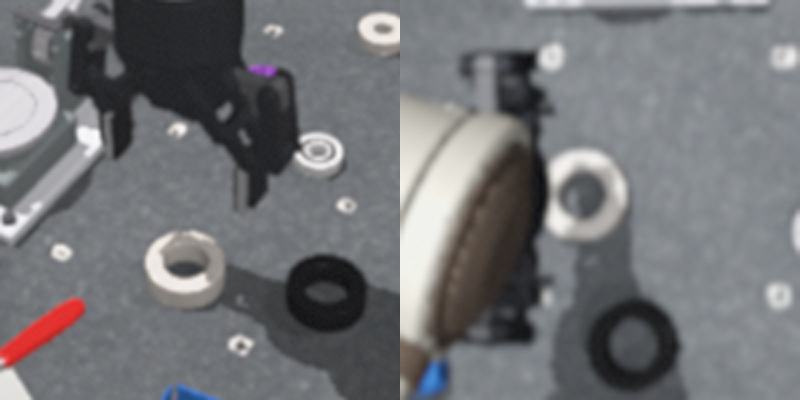

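```bash
python3 - <<'E'
from h import *
d=grab('scene');s=ctrl.get_state();p=s['tool_pos'];yv=np.array([1,.035,0])
for k in(-1,1):
  for dz in(0,.014): print(k,dz,proj(d,p+k*.043*yv-[0,0,dz]))
E
python3 -m creep '[[[-0.018,0.008,0.13,0,0,0],[-0.018,0.008,0.22,0,0,0],[-0.018,0.008,0.25,0,0,0],[-0.018,0.008,0.27,0,0,0],[-0.018,0.008,0.27,0,0,0]]]'; python3 go.py .457 -.0255 .018
```

```text
-1 0 [338.59374708 303.22743568]
-1 0.014 [338.50026379 309.40675169]
1 0 [293.97071574 284.32348752]
1 0.014 [294.28939753 290.40599224]
clock: 2.72
tool_pos: [0.4594, -0.0254, 0.0211]
tcp_rot: [0.0, 0.693, 0.72, 0.0]
wrist_force: [-0.8, 0.6, 0.2]
gripper_width: 0.085
gripper_force: 0.0
[-0.    -0.008  0.01 ] [0.001 0.    0.004] t 2.7167 [ 0.4594 -0.0254  0.0211] j [-0.32  0.19  2.07  0.    0.89 -0.36] F [-0.8  0.6  0.2] w 0.085 0.0
```

```bash
python3 -m creep '[[[0,0,0.01,0,0,0],[0,0,0.01,0,0,0],[0,0,0.01,0,0,0],[0,0,0.01,0,0,0],[0,0,0.01,0,0,0],[0,0,0.01,0,0,0],[0,0,0.01,0,0,0],[0,0,0.01,0,0,0]]]' -1 40; python3 go.py .457 -.0255 .018;  python3 -m creep '[[[0,0,0,0,0,0],[0,0,0,0,0,0],[0,0,0,0,0,0]]]'
```

```text
clock: 3.38
tool_pos: [0.46, -0.026, 0.0189]
tcp_rot: [0.001, 0.694, 0.72, 0.0]
wrist_force: [-2.6, -0.5, 7.2]
gripper_width: 0.0493
gripper_force: 40.5
[ 0.002 -0.01   0.003] [0.002 0.001 0.003] t 3.3833 [ 0.46   -0.026   0.0189] j [-0.32  0.19  2.07  0.    0.88 -0.36] F [-2.6 -0.5  7.2] w 0.0493 40.5
clock: 3.63
tool_pos: [0.46, -0.0259, 0.0189]
tcp_rot: [0.001, 0.694, 0.72, 0.0]
wrist_force: [-3.3, 0.6, 7.2]
gripper_width: 0.0497
gripper_force: 40.5
```

```bash
python3 -m creep '[[[0,0,-0.03,0,0,0],[0,0,-0.1,0,0,0],[0,0,-0.22,0,0,0],[0,0,-0.35,0,0,0],[0,0,-0.35,0,0,0],[0,0,-0.35,0,0,0]]]'; python3 go.py .627 -.04 .12
python3 - <<'E'
from h import *
A=grab('scene');B=grab('top');s=ctrl.get_state();print(proj(A,s['tool_pos']),proj(B,s['tool_pos']))
u,v=proj(A,s['tool_pos']).astype(int)
a=cv2.resize(A['pixels'][v-60:v+40,u-50:u+50],(400,400),interpolation=2)
u,v=proj(B,s['tool_pos']).astype(int);b=cv2.resize(B['pixels'][v-50:v+50,u-50:u+50],(400,400),interpolation=2)
cv2.imwrite('pics/g2.png',np.hstack([a,b]))
E
```

```text
clock: 4.13
tool_pos: [0.4611, -0.0264, 0.1256]
tcp_rot: [0.003, 0.694, 0.72, 0.001]
wrist_force: [0.3, 0.2, -2.5]
gripper_width: 0.0497
gripper_force: 42.6
[-0.066  0.551  0.022] [0.008 0.003 0.003] t 4.1333 [ 0.4611 -0.0264  0.1256] j [-0.32 -0.01  2.03 -0.    1.12 -0.36] F [ 0.3  0.2 -2.5] w 0.0497 42.6
[317.15292235 283.33924485] [223.86751608 267.97096345]
```

View pics/g2.png

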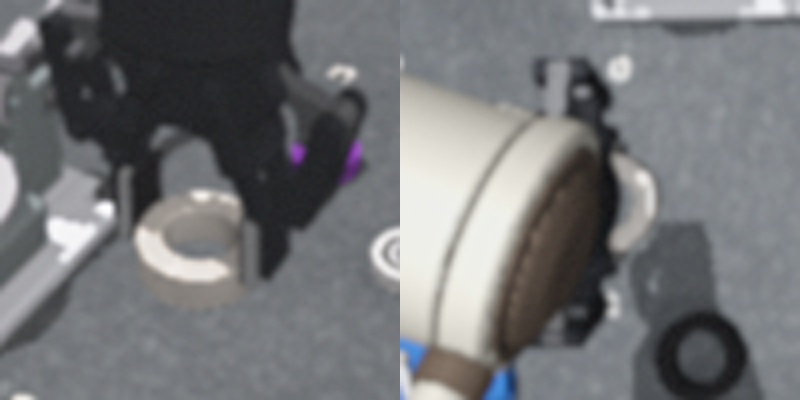

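Run:
```python
from h import *
A=grab('scene');B=grab('top');s=ctrl.get_state();p=s['tool_pos'].copy()
def ring(d,c,z0,z1,r=.026):
    P=np.array([proj(d,[c[0]+r*np.cos(t),c[1]+r*np.sin(t),z]) for t in np.linspace(0,6.28,200) for z in(z0,z1)]); return np.round(np.r_[P.min(0),P.max(0)],1)
zb=p[2]-.0189
print('pred A',ring(A,p,zb,zb+.018),'pred B',ring(B,p,zb,zb+.018))
for d,n in((A,'A'),(B,'B')):
    c=proj(d,p);h=cv2.cvtColor(d['pixels'],40).astype(int); b,g,r=[d['pixels'][...,i].astype(int) for i in range(3)]
    m=((r-b>8)&(r>110)).astype(np.uint8); x,y=c.astype(int)
    w=m[y-8:y+22,x-22:x+22] if n=='A' else m[y-16:y+16,x+2:x+25]
    ys,xs=np.nonzero(w); o=(x-22,y-8) if n=='A' else (x+2,y-16)
    print(n,xs.min()+o[0],ys.min()+o[1],xs.max()+o[0],ys.max()+o[1],len(xs))
```

```text
pred A [301.5 273.7 333.4 303.9] pred B [211.7 255.9 238.1 280.9]
A 302 276 328 301 471Traceback (most recent call last):
  File "<stdin>", line 12, in <module>
    return umr_minimum(a, axis, None, out, keepdims, initial, where)
ValueError: zero-size array to reduction operation minimum which has no identity
```

```bash
python3 -m creep '[[[-0.066,0.55,0,0.008,0,0],[-0.066,0.55,0,0.008,0,0],[-0.066,0.55,0,0.008,0,0],[-0.066,0.55,0,0.008,0,0],[-0.066,0.55,0.05,0.008,0,0],[-0.066,0.55,0.1,0.008,0,0],[-0.066,0.55,0.1,0.008,0,0]]]'; python3 go.py .627 -.04 .0775
python3 - <<'E'
from h import *
A=grab('scene');B=grab('top');s=ctrl.get_state();print(proj(A,s['tool_pos']),proj(B,s['tool_pos']))
u,v=map(int,proj(A,s['tool_pos']))
a=cv2.resize(A['pixels'][v-40:v+40,u-40:u+40],(400,400),interpolation=2);print(u,v)
u,v=map(int,proj(B,s['tool_pos']));print(u,v);b=cv2.resize(B['pixels'][v-40:v+40,u-40:u+40],(400,400),interpolation=2)
cv2.imwrite('pics/g3.png',np.hstack([a,b]))
E
```

```text
clock: 4.92
tool_pos: [0.6214, -0.0385, 0.0863]
tcp_rot: [-0.007, 0.694, 0.72, -0.005]
wrist_force: [-1.4, -0.1, -3.7]
gripper_width: 0.0498
gripper_force: 42.9
[-0.006  0.019  0.029] [-0.021 -0.004  0.003] t 4.9167 [ 0.6214 -0.0385  0.0863] j [-0.25  0.45  1.57 -0.    1.14 -0.29] F [-1.4 -0.1 -3.7] w 0.0498 42.9
[246.50472067 258.40615494] [237.04401701 194.30734485]
246 258
237 194
```

View pics/g3.png

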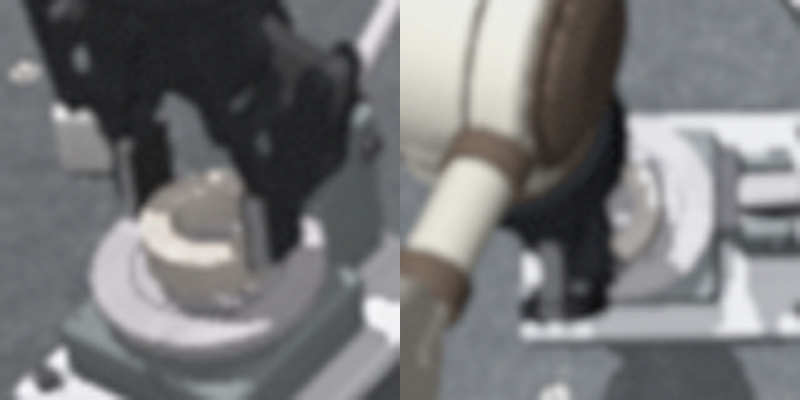

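```bash
python3 -m creep '[[[0,0,0,0,0,0],[0,0,0,0,0,0],[0,0,0,0,0,0]]]';python3 go.py .627 -.04 .0775
cat > rg.py <<'E'
# compare scene/top: plate circle edges vs ring edges
from h import *
A=grab('scene');B=grab('top');s=ctrl.get_state()
u,v=map(int,proj(A,[.627,-.04,.058]))
a=cv2.resize(A['pixels'][v-36:v+24,u-30:u+30],(480,480),interpolation=2);print('A',u-30,v-36)
u,v=map(int,proj(B,[.627,-.04,.058]));b=cv2.resize(B['pixels'][v-20:v+20,u-20:u+20],(300,300),interpolation=2);print('B',u-20,v-20)
import sys;cv2.imwrite('pics/'+sys.argv[1],np.hstack([a,np.vstack([b,np.zeros((180,300,3),np.uint8)])]))
E
python3 - <<'E'
from m import *
d=grab('scene');p=ctrl.get_state()['tool_pos']
im=d['pixels'].astype(int);b,g,r=im[...,0],im[...,1],im[...,2]
m=(r-b>10)&(r>100); x,y=map(int,proj(d,p)); ys,xs=np.nonzero(m[y-14:y+20,x-20:x+20]);print('ring mask',xs.min()+x-20,ys.min()+y-14,xs.max()+x-20,ys.max()+y-14)
zb=p[2]-.0189
P=np.array([proj(d,[p[0]+.026*np.cos(t),p[1]+.026*np.sin(t),z]) for t in np.linspace(0,6.28,200) for z in(zb,zb+.018)]);print('pred',P.min(0),P.max(0))
for c in((.627,-.04),):
  P=np.array([proj(d,[c[0]+.044*np.cos(t),c[1]+.044*np.sin(t),.058]) for t in np.linspace(0,6.28,200)]);print('plate pred',P.min(0),P.max(0),proj(d,[*c,.058]))
E
```

```text
clock: 5.27
tool_pos: [0.625, -0.0395, 0.0935]
tcp_rot: [-0.001, 0.694, 0.72, -0.002]
wrist_force: [0.1, 0.4, -2.7]
gripper_width: 0.0497
gripper_force: 42.9
[-0.002  0.007  0.053] [-0.006  0.001  0.003] t 5.2667 [ 0.625  -0.0395  0.0935] j [-0.25  0.44  1.56 -0.    1.14 -0.29] F [ 0.1  0.4 -2.7] w 0.0497 42.9
ring mask 233 249 251 270
pred [231.38935217 247.7521147 ] [260.63601778 273.67440595]
plate pred [223.03204648 255.18912746] [270.23678026 286.72256812] [246.73109136 270.35243532]
```

```bash
python3 -m creep '[[[-0.002,0.004,0.02,0,0,0],[-0.002,0.004,0.035,0,0,0],[-0.002,0.004,0.042,0,0,0],[-0.002,0.004,0.047,0,0,0],[-0.002,0.004,0.05,0,0,0],[-0.002,0.004,0.05,0,0,0],[-0.002,0.004,0.05,0,0,0]]]';python3 -m creep '[[[0,0,0.002,0,0,0],[0,0,0.003,0,0,0],[0,0,0.004,0,0,0],[0,0,0.004,0,0,0],[0,0,0.004,0,0,0]]]'
```

```text
clock: 5.9
tool_pos: [0.6259, -0.0399, 0.0773]
tcp_rot: [-0.002, 0.694, 0.72, -0.002]
wrist_force: [0.2, 0.3, -1.8]
gripper_width: 0.0498
gripper_force: 42.9
clock: 6.32
tool_pos: [0.626, -0.0399, 0.077]
tcp_rot: [-0.002, 0.694, 0.72, -0.002]
wrist_force: [-2.7, 1.3, 5.1]
gripper_width: 0.0498
gripper_force: 43.6
```

```bash
python3 -m creep '[[[0,0,0,0,0,0],[0,0,0,0,0,0],[0,0,0,0,0,0],[0,0,0,0,0,0],[0,0,0,0,0,0],[0,0,0,0,0,0]]]' 0.8;python3 -m creep '[[[0,0,-0.05,0,0,0],[0,0,-0.15,0,0,0],[0,0,-0.29,0,0,0],[-0.1,-0.1,-0.35,0,0,0],[-0.25,-0.3,-0.35,0,0,0],[-0.35,-0.5,-0.35,0,0,0],[-0.35,-0.62,-0.35,0,0,0]]]'
python3 - <<'E'
from m import *
d=grab('scene');B=grab('top')
for D,n,q in((d,'A',30),(B,'B',24)):
    u,v=map(int,proj(D,[.626,-.04,.07])); c=D['pixels'][v-q:v+q,u-q:u+q]; cv2.imwrite(f'pics/x{n}.png',cv2.resize(c,(400,400),interpolation=2)); print(n,u-q,v-q)
cv2.imwrite('pics/g4.png',np.hstack([cv2.imread('pics/xA.png'),cv2.imread('pics/xB.png')]))
E
python3 go.py .4365 -.170 .1
```

```text
clock: 6.82
tool_pos: [0.6258, -0.0399, 0.076]
tcp_rot: [-0.002, 0.694, 0.72, -0.002]
wrist_force: [-0.5, -0.2, -0.2]
gripper_width: 0.077
gripper_force: 0.0
clock: 7.4
tool_pos: [0.4937, -0.1339, 0.1824]
tcp_rot: [-0.001, 0.694, 0.72, -0.002]
wrist_force: [-0.3, -0.9, 0.5]
gripper_width: 0.0769
gripper_force: 0.0
A 216 235
B 215 170
[-0.119 -0.175  0.267] [-0.015 -0.002 -0.002] t 7.5 [ 0.4888 -0.1327  0.1796] j [-0.5   0.05  1.85 -0.    1.25 -0.53] F [0.5 0.1 0. ] w 0.077 0.0
```

View pics/g4.png

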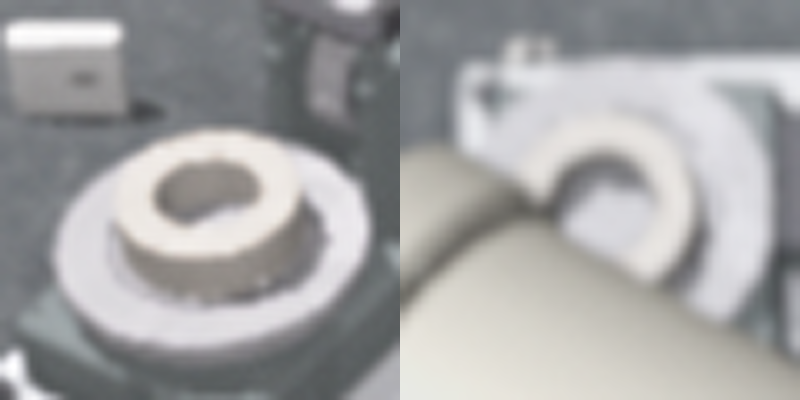

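```bash
cat > st.py <<'E'
from m import *
d=grab('scene');im=d['pixels'].astype(int);g=im.mean(2);w=im[...,2]-im[...,0]
u0,v0=216,235;G=g[v0:v0+60,u0:u0+60];W=w[v0:v0+60,u0:u0+60]
top=((W>4)&(G>185)).astype(np.uint8); 
k=max(cv2.findContours(top,0,1)[0],key=cv2.contourArea)
e=cv2.fitEllipse(cv2.convexHull(k)); print('ring top',np.array(e[0])+[u0,v0],e[1:],'->',ray(d,e[0][0]+u0,e[0][1]+v0,.076))
pl=(G>170).astype(np.uint8); pl[:18]=0
k=max(cv2.findContours(pl,0,1)[0],key=cv2.contourArea).reshape(-1,2)
# plate rim: hull points outside ring; drop lower wall
h=cv2.convexHull(k).reshape(-1,2); e=cv2.fitEllipse(h); print('plate',np.array(e[0])+[u0,v0],e[1:],'->',ray(d,e[0][0]+u0,e[0][1]+v0,.058))
E
python3 st.py
```

```text
ring top [246.70130539 263.65044212] ((18.462329864501953, 28.62661361694336), 80.54944610595703) -> [ 0.62456949 -0.03954984  0.076     ]
plate [247.10865593 270.53681564] ((31.5843505859375, 46.855873107910156), 80.8163833618164) -> [ 0.6260681  -0.03998382  0.058     ]
```

```bash
python3 -m creep '[[[-0.115,-0.175,0.13,0,0,0],[-0.115,-0.175,0.25,0,0,0],[-0.115,-0.175,0.35,0,0,0],[-0.115,-0.175,0.4,0,0,0],[-0.115,-0.175,0.4,0,0,0],[-0.115,-0.175,0.4,0,0,0]]]' 0.5; python3 go.py .4365 -.170 .017
python3 - <<'E'
from m import *
d=grab('scene')
g=d['pixels'].mean(2)
k=blob(d,369,287,12,175);x,y,w,h=cv2.boundingRect(k.astype(np.int32));print(x,y,w,h,ray(d,x+w/2-.5,y+h/2-.5,.011))
E
```

```text
clock: 8.05
tool_pos: [0.443, -0.1683, 0.0619]
tcp_rot: [-0.003, 0.694, 0.72, -0.002]
wrist_force: [0.2, 0.1, 0.8]
gripper_width: 0.0644
gripper_force: 0.0
[-0.005 -0.021  0.15 ] [-0.009 -0.001  0.004] t 8.05 [ 0.443  -0.1683  0.0619] j [-0.62  0.14  2.02 -0.    0.99 -0.65] F [0.2 0.1 0.8] w 0.0644 0.0
360 286 13 8 [ 0.43614094 -0.1595132   0.011     ]
```

```bash
python3 -m creep '[[[-0.004,-0.012,0.05,-0.005,0,0],[-0.004,-0.012,0.1,-0.005,0,0],[-0.004,-0.012,0.12,-0.005,0,0],[-0.004,-0.012,0.13,-0.005,0,0],[-0.004,-0.012,0.13,-0.005,0,0],[-0.004,-0.012,0.13,-0.005,0,0]]]'; python3 go.py .4365 -.170 .017
```

```text
clock: 8.6
tool_pos: [0.4398, -0.1704, 0.0242]
tcp_rot: [0.0, 0.694, 0.72, -0.001]
wrist_force: [0.5, 0.5, -0.1]
gripper_width: 0.0642
gripper_force: 0.0
[ 0.002 -0.011  0.024] [-0.001  0.002  0.004] t 8.6 [ 0.4398 -0.1704  0.0242] j [-0.63  0.21  2.03 -0.    0.9  -0.66] F [ 0.5  0.5 -0.1] w 0.0642 0.0
```

```bash
python3 -m creep '[[[0.002,-0.009,0.012,0,0,0],[0.002,-0.009,0.022,0,0,0],[0.002,-0.009,0.022,0,0,0],[0.002,-0.009,0.022,0,0,0]]]'; python3 -m creep '[[[0,0,0,0,0,0],[0,0,0,0,0,0],[0,0,0,0,0,0],[0,0,0,0,0,0],[0,0,0,0,0,0],[0,0,0,0,0,0],[0,0,0,0,0,0],[0,0,0,0,0,0]]]' -1 40
```

```text
clock: 8.93
tool_pos: [0.4357, -0.1693, 0.0163]
tcp_rot: [-0.001, 0.694, 0.72, -0.001]
wrist_force: [0.7, 0.4, -0.5]
gripper_width: 0.064
gripper_force: 0.0
clock: 9.6
tool_pos: [0.4361, -0.1696, 0.0169]
tcp_rot: [-0.001, 0.694, 0.72, -0.001]
wrist_force: [-2.0, 0.7, 4.9]
gripper_width: 0.0327
gripper_force: 39.7
```

```bash
python3 -m creep '[[[0,0,-0.03,0,0,0],[0,0,-0.1,0,0,0],[0,0,-0.22,0,0,0],[0,0,-0.36,0,0,0],[0,0,-0.36,0,0,0],[0,0,-0.36,0,0,0],[0,0,-0.36,0,0,0]]]'; python3 go.py .625 -.0397 .125
python3 - <<'E'
from m import *
s=ctrl.get_state();p=s['tool_pos'];A=grab('scene');B=grab('top')
zb=p[2]-.0169
for d in(A,B):
  P=np.array([proj(d,[p[0]+.0175*np.cos(t),p[1]+.0175*np.sin(t),z]) for t in np.linspace(0,6.28,200) for z in(zb,zb+.011)]);print('pred',P.min(0),P.max(0))
u,v=map(int,proj(A,p));a=cv2.resize(A['pixels'][v-25:v+25,u-25:u+25],(400,400),interpolation=2);print(u-25,v-25)
u,v=map(int,proj(B,p));b=cv2.resize(B['pixels'][v-25:v+25,u-25:u+25],(400,400),interpolation=2);print(u-25,v-25)
cv2.imwrite('pics/g5.png',np.hstack([a,b]))
E
```

```text
clock: 10.18
tool_pos: [0.4359, -0.1692, 0.1244]
tcp_rot: [-0.001, 0.694, 0.72, -0.001]
wrist_force: [-0.9, 0.9, 0.2]
gripper_width: 0.0323
gripper_force: 39.9
[ 0.408  0.646 -0.004] [-0.003 -0.     0.003] t 10.1833 [ 0.4359 -0.1692  0.1244] j [-0.63  0.01  2.   -0.    1.12 -0.67] F [-0.9  0.9  0.2] w 0.0323 39.9
pred [361.24702605 236.99823368] [380.88862912 253.87602725]
pred [283.62236613 270.96464854] [300.54252246 287.9758772 ]
346 215
266 254
```

View pics/g5.png

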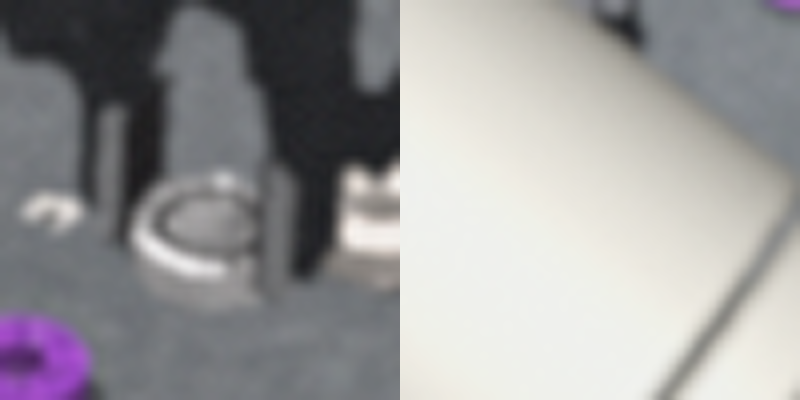

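```bash
python3 -m creep '[[[0.13,0.05,0,0,0,0],[0.26,0.1,0,0,0,0],[0.38,0.18,0,0,0,0],[0.408,0.31,0,0,0,0],[0.408,0.45,0,0,0,0],[0.408,0.58,0,0,0,0],[0.408,0.648,0,0,0,0],[0.408,0.648,0,0,0,0]]]'; python3 -m creep '[[[0,0,0.03,0,0,0],[0,0,0.06,0,0,0],[0,0,0.06,0,0,0],[0,0,0.06,0,0,0]]]'; python3 go.py .626 -.0399 .094
```

```text
clock: 10.95
tool_pos: [0.6283, -0.0394, 0.1219]
tcp_rot: [-0.001, 0.693, 0.721, -0.001]
wrist_force: [-0.5, -0.6, -0.3]
gripper_width: 0.0326
gripper_force: 40.0
clock: 11.28
tool_pos: [0.6235, -0.0396, 0.1039]
tcp_rot: [-0.003, 0.694, 0.72, -0.002]
wrist_force: [-0.2, 0.4, 0.4]
gripper_width: 0.0322
gripper_force: 40.0
[-0.001  0.008  0.033] [-0.008 -0.001  0.002] t 11.2833 [ 0.6235 -0.0396  0.1039] j [-0.26  0.43  1.56 -0.    1.16 -0.29] F [-0.2  0.4  0.4] w 0.0322 40.0
```

```bash
python3 -m creep '[[[0,0,0.012,-0.004,0,0],[0,0,0.015,-0.004,0,0],[0,0,0.015,-0.004,0,0],[0,0,0.015,-0.004,0,0]]]'; python3 go.py .626 -.0399 .094
```

```text
clock: 11.62
tool_pos: [0.6258, -0.0399, 0.1018]
tcp_rot: [0.0, 0.694, 0.72, 0.0]
wrist_force: [0.1, 0.1, -0.1]
gripper_width: 0.0323
gripper_force: 40.0
[-0.     0.001  0.026] [0.001 0.    0.003] t 11.6167 [ 0.6258 -0.0399  0.1018] j [-0.26  0.43  1.56  0.    1.15 -0.29] F [ 0.1  0.1 -0.1] w 0.0323 40.0
```

```bash
python3 -m creep '[[[0,0,0.01,0,0,0],[0,0,0.018,0,0,0],[0,0,0.024,0,0,0],[0,0,0.026,0,0,0],[0,0,0.026,0,0,0],[0,0,0.026,0,0,0]]]'; python3 -m creep '[[[0,0,0.002,0,0,0],[0,0,0.004,0,0,0],[0,0,0.004,0,0,0],[0,0,0.004,0,0,0]]]'
```

```text
clock: 12.12
tool_pos: [0.6258, -0.0398, 0.0936]
tcp_rot: [0.0, 0.694, 0.72, 0.0]
wrist_force: [-0.7, 0.3, -0.6]
gripper_width: 0.0324
gripper_force: 40.0
clock: 12.45
tool_pos: [0.626, -0.0399, 0.0929]
tcp_rot: [0.001, 0.694, 0.72, 0.0]
wrist_force: [-0.6, -0.4, 2.7]
gripper_width: 0.0323
gripper_force: 40.3
```

Contact at the expected height. I'll nudge down a touch more and release.

```bash
python3 -m creep '[[[0,0,0.001,0,0,0],[0,0,0.001,0,0,0],[0,0,0.001,0,0,0]]]'; python3 -m creep '[[[0,0,0,0,0,0],[0,0,0,0,0,0],[0,0,0,0,0,0],[0,0,0,0,0,0],[0,0,0,0,0,0],[0,0,0,0,0,0]]]' 0.5;python3 -m creep '[[[0,0,-0.04,0,0,0],[0,0,-0.13,0,0,0],[0,0,-0.26,0,0,0],[0,0,-0.35,0,0,0],[-0.1,-0.12,-0.38,0,0,0],[-0.2,-0.25,-0.38,0,0,0],[-0.2,-0.35,-0.38,0,0,0]]]';python3 go.py .6315 -.210 .20 92
```

```text
clock: 12.7
tool_pos: [0.626, -0.0399, 0.0928]
tcp_rot: [0.0, 0.694, 0.72, 0.0]
wrist_force: [-2.8, -0.3, 4.5]
gripper_width: 0.0321
gripper_force: 40.5
clock: 13.2
tool_pos: [0.6257, -0.0398, 0.092]
tcp_rot: [0.0, 0.694, 0.72, 0.0]
wrist_force: [-0.6, 0.3, 0.2]
gripper_width: 0.0641
gripper_force: 0.0
clock: 13.78
tool_pos: [0.5237, -0.1065, 0.2088]
tcp_rot: [0.003, 0.694, 0.72, 0.001]
wrist_force: [0.6, -0.1, 0.4]
gripper_width: 0.0637
gripper_force: 0.0
[-0.358  0.346  0.032] [ 0.002  0.009 -1.997] t 13.7833 [ 0.5237 -0.1065  0.2088] j [-0.43  0.08  1.76 -0.    1.3  -0.46] F [ 0.6 -0.1  0.4] w 0.0637 0.0
```

Run:
```python
from h import *
d=grab('scene');B=grab('top')
L=[]
for D,q in((d,32),(B,24)):
    u,v=map(int,proj(D,[.626,-.04,.075])); c=D['pixels'][v-q:v+q,u-q:u+q]; L.append(cv2.resize(c,(400,400),interpolation=2)); print(u-q,v-q)
cv2.imwrite('pics/g6.png',np.hstack(L))
s=d['pixels'][185:215,280:315]
for D,c,hi in((d,(297,197),60),(B,(312.4,187.6),60)):
    from m import blob
    k=blob(D,*c,13,hi=hi);q=cv2.minAreaRect(k.astype(np.float32));print('handle',q,ray(D,*q[0],.127 if D is B else .127))
```

```text
214 231
214 170
handle ((299.5, 193.0), (18.0, 15.0), 90.0) [ 0.63329381 -0.22527442  0.127     ]
handle ((312.0, 187.5), (19.0, 6.0), 90.0) [ 0.63176166 -0.20920728  0.127     ]
```

View pics/g6.png

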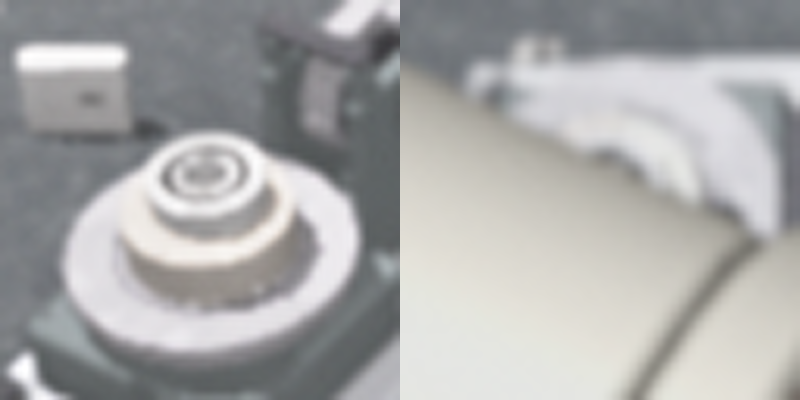

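Run:
```python
from h import *
d=grab('scene')
g=cv2.cvtColor(d['pixels'],6); c=g[248:272,232:262]; m=(c>222).astype(np.uint8)
k=max(cv2.findContours(m,0,1)[0],key=cv2.contourArea);e=cv2.fitEllipse(cv2.convexHull(k));print(e)
print(ray(d,206/6.25+214-.4,175/6.25+231-.4,.087), ray(d,e[0][0]+232,e[0][1]+248,.087))
```

```text
((14.547310829162598, 14.644360542297363), (19.412311553955078, 29.113754272460938), 82.05799865722656)
[ 0.62487035 -0.0410565   0.087     ] [ 0.6175583  -0.03229597  0.087     ]
```

```bash
python3 -m creep '[[[-0.1,0.1,0.03,0,0,0],[-0.2,0.2,0.03,0,0,0],[-0.3,0.3,0.03,0,0,0],[-0.36,0.35,0.06,0,0,0],[-0.36,0.35,0.1,0,0,0],[-0.36,0.35,0.1,0,0,0],[-0.36,0.35,0.1,0,0,0],[-0.36,0.35,0.1,0,0,0]]]' -1; python3 -m creep '[[[0,0,0,0,0,0],[0,0,0,0,0,0],[0,0,0,0,0,0],[0,0,0,0,0,0],[0,0,0,0,0,0]]]';python3 go.py .6315 -.212 .152 2
```

```text
clock: 14.6
tool_pos: [0.6323, -0.2068, 0.177]
tcp_rot: [0.001, 0.693, 0.721, 0.0]
wrist_force: [0.2, 1.1, -0.6]
gripper_width: 0.0001
gripper_force: 0.0
clock: 15.02
tool_pos: [0.632, -0.2076, 0.1765]
tcp_rot: [0.0, 0.694, 0.72, 0.0]
wrist_force: [-0.3, -0.3, -0.2]
gripper_width: 0.0
gripper_force: 0.0
[-0.015 -0.002  0.082] [0.001 0.    0.003] t 15.0167 [ 0.632  -0.2076  0.1765] j [-0.5   0.44  1.39  0.    1.31 -0.54] F [-0.3 -0.3 -0.2] w 0.0 0.0
```

```bash
python3 -m creep '[[[-0.015,0,0.04,0,0,0],[-0.015,0,0.065,0,0,0],[-0.015,0,0.078,0,0,0],[-0.015,0,0.078,0,0,0],[-0.015,0,0.078,0,0,0]]]'; python3 -m creep '[[[0,0,0.005,0,0,0],[0,0,0.01,0,0,0],[0,0,0.01,0,0,0]]]'; python3 -m creep '[[[0,0,0.005,0,0,0],[0,0,0.01,0,0,0],[0,0,0.01,0,0,0]]]'
```

```text
clock: 15.43
tool_pos: [0.6318, -0.2121, 0.1519]
tcp_rot: [-0.0, 0.694, 0.72, 0.0]
wrist_force: [0.5, 0.5, 0.9]
gripper_width: 0.0003
gripper_force: 0.0
clock: 15.68
tool_pos: [0.6324, -0.2123, 0.1504]
tcp_rot: [0.001, 0.694, 0.72, 0.0]
wrist_force: [-1.5, 0.9, 4.0]
gripper_width: -0.0003
gripper_force: 1.7
clock: 15.93
tool_pos: [0.6325, -0.2129, 0.1493]
tcp_rot: [0.001, 0.694, 0.72, -0.0]
wrist_force: [-4.3, -0.6, 10.1]
gripper_width: 0.0001
gripper_force: 5.1
```

```bash
python3 -m creep '[[[-0.01,0,0.012,0,0,0],[-0.017,0,0.024,0,0,0],[-0.022,0,0.036,0,0,0],[-0.026,0,0.045,0,0,0],[-0.026,0,0.045,0,0,0]]]'; python3 -m creep '[[[-0.007,0,0.012,0,0,0],[-0.011,0,0.024,0,0,0],[-0.015,0,0.036,0,0,0],[-0.018,0,0.048,0,0,0],[-0.018,0,0.056,0,0,0],[-0.018,0,0.056,0,0,0]]]';python3 go.py .632 -.228 .0804
```

```text
clock: 16.35
tool_pos: [0.6329, -0.2189, 0.1398]
tcp_rot: [0.0, 0.693, 0.721, 0.001]
wrist_force: [-12.8, 7.9, 24.8]
gripper_width: -0.0003
gripper_force: 12.5
clock: 16.85
tool_pos: [0.6332, -0.2259, 0.1247]
tcp_rot: [0.001, 0.693, 0.721, -0.0]
wrist_force: [-16.0, 5.3, 29.6]
gripper_width: 0.0
gripper_force: 15.1
[-0.007 -0.004  0.148] [0.002 0.003 0.005] t 16.85 [ 0.6332 -0.2259  0.1247] j [-0.52  0.51  1.4  -0.    1.23 -0.56] F [-16.    5.3  29.6] w 0.0 15.1
```

Run:
```python
from h import *
d=grab('scene');B=grab('top')
L=[]
for D,q in((d,55),(B,55)):
    u,v=map(int,proj(D,[.632,-.18,.10])); c=D['pixels'][v-q:v+q,u-q:u+q]; L.append(cv2.resize(c,(400,400),interpolation=2)); print(u-q,v-q)
cv2.imwrite('pics/g7.png',np.hstack(L))
print(ctrl.get_state()['ft_torque'],ctrl.get_state()['wrist_force'])
```

```text
232 159
244 134
[0.43597286 2.22647209 0.12021223] [-12.34238323   1.85103483  22.81004785]
```

View pics/g7.png

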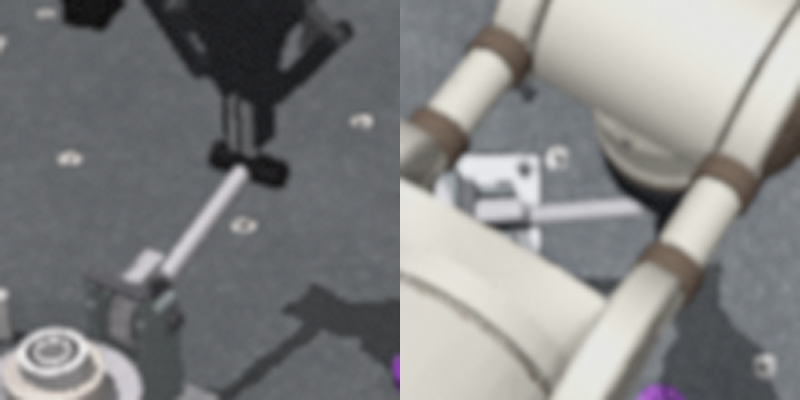

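```bash
python3 -m creep '[[[0,0,0.01,0,0,0],[0,0,0.02,0,0,0],[0,0,0.03,0,0,0],[0,0,0.04,0,0,0],[0,0,0.04,0,0,0]]]'; python3 -m creep '[[[0,0,0.01,0,0,0],[0,0,0.02,0,0,0],[0,0,0.03,0,0,0],[0,0,0.04,0,0,0],[0,0,0.04,0,0,0]]]';python3 go.py .632 -.228 .0804
```

```text
clock: 17.37
tool_pos: [0.6333, -0.2295, 0.1128]
tcp_rot: [0.004, 0.694, 0.72, -0.002]
wrist_force: [-16.5, -3.2, 29.7]
gripper_width: 0.0003
gripper_force: 14.6
clock: 17.78
tool_pos: [0.6335, -0.2317, 0.1015]
tcp_rot: [0.005, 0.694, 0.72, -0.003]
wrist_force: [-16.5, -9.5, 29.0]
gripper_width: 0.0
gripper_force: 14.5
[ 0.013 -0.005  0.07 ] [0.003 0.015 0.004] t 17.7833 [ 0.6335 -0.2317  0.1015] j [-0.53  0.54  1.41 -0.01  1.18 -0.56] F [-16.5  -9.5  29. ] w 0.0 14.5
```

```bash
python3 -m creep '[[[0.004,0,0.01,0,0,0],[0.008,0,0.02,0,0,0],[0.012,0,0.03,0,0,0],[0.012,0,0.03,0,0,0],[0.012,0,0.03,0,0,0]]]'; python3 -m creep '[[[0.002,0,0.005,0,0,0],[0.004,0,0.01,0,0,0],[0.004,0,0.01,0,0,0],[0.004,0,0.01,0,0,0]]]';python3 go.py .632 -.228 .0804
```

```text
clock: 18.2
tool_pos: [0.6359, -0.2292, 0.0925]
tcp_rot: [0.009, 0.694, 0.72, -0.001]
wrist_force: [-8.3, -12.2, 23.6]
gripper_width: 0.0001
gripper_force: 11.6
clock: 18.53
tool_pos: [0.6365, -0.2269, 0.0877]
tcp_rot: [0.009, 0.694, 0.72, -0.0]
wrist_force: [-1.1, -8.1, 16.5]
gripper_width: 0.0002
gripper_force: 8.0
[-0.003 -0.015  0.024] [0.015 0.016 0.002] t 18.5333 [ 0.6365 -0.2269  0.0877] j [-0.52  0.55  1.42 -0.01  1.15 -0.55] F [-1.1 -8.1 16.5] w 0.0002 8.0
```

```bash
python3 -m creep '[[[0,0,0.005,0,0,0],[0,0,0.01,0,0,0],[0,0,0.013,0,0,0],[0,0,0.013,0,0,0],[0,0,0.013,0,0,0]]]';python3 -m creep '[[[0,0,0.004,0,0,0],[0,0,0.006,0,0,0],[0,0,0.006,0,0,0],[0,0,0.006,0,0,0]]]'
```

```text
clock: 18.95
tool_pos: [0.6365, -0.226, 0.0828]
tcp_rot: [0.008, 0.694, 0.72, 0.0]
wrist_force: [0.8, -8.8, 13.7]
gripper_width: 0.0001
gripper_force: 6.9
clock: 19.28
tool_pos: [0.6365, -0.2255, 0.0805]
tcp_rot: [0.008, 0.694, 0.72, 0.0]
wrist_force: [1.8, -8.8, 12.8]
gripper_width: -0.0001
gripper_force: 6.3
```

```bash
python3 -m creep '[[[0,0,0,0,0,0],[0,0,0,0,0,0],[0,0,0,0,0,0],[0,0,0,0,0,0],[0,0,0,0,0,0],[0,0,0,0,0,0]]]'
python3 - <<'E'
from h import *
d=grab('scene');B=grab('top')
q=50;u,v=map(int,proj(d,[.63,-.12,.09]))
cv2.imwrite('pics/g8.png',cv2.resize(d['pixels'][v-q:v+q,u-q:u+q],(600,600),interpolation=2));print(u-q,v-q)
for z in(.102,.107,.112):print('bearing top centre if z',z,(proj(d,[.6249,-.041,z])-[u-q,v-q])*6+3)
E
```

```text
clock: 19.78
tool_pos: [0.6362, -0.2245, 0.0794]
tcp_rot: [0.007, 0.694, 0.72, 0.001]
wrist_force: [2.6, -6.1, 10.5]
gripper_width: 0.0
gripper_force: 5.1
220 184
bearing top centre if z 0.102 [157.67137391 412.92856137]
bearing top centre if z 0.107 [156.15465368 400.19580242]
bearing top centre if z 0.112 [154.6286709  387.38528498]
```

View pics/g8.png

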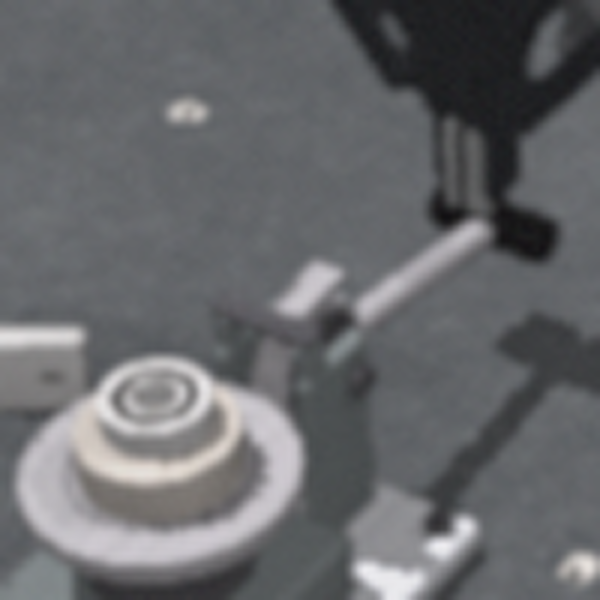

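The view shows the stack intact, with the bearing top at crop (155,397). That puts it about 20 mm higher, which matches four clicks, and the fingers are on the handle bar. I'll check that the hold is steady.

```bash
python3 -m creep '[[[0,0,-0.003,0,0,0],[0,0,-0.003,0,0,0],[0,0,-0.003,0,0,0],[0,0,-0.003,0,0,0],[0,0,-0.003,0,0,0],[0,0,-0.003,0,0,0],[0,0,-0.003,0,0,0],[0,0,-0.003,0,0,0]]]';python3 -m creep '[[[0,0,0,0,0,0],[0,0,0,0,0,0],[0,0,0,0,0,0],[0,0,0,0,0,0],[0,0,0,0,0,0],[0,0,0,0,0,0],[0,0,0,0,0,0],[0,0,0,0,0,0]]]'
```

```text
clock: 20.55
tool_pos: [0.6356, -0.2234, 0.0794]
tcp_rot: [0.005, 0.694, 0.72, 0.001]
wrist_force: [2.5, -4.3, 8.3]
gripper_width: -0.0002
gripper_force: 4.2
clock: 21.22
tool_pos: [0.6356, -0.2234, 0.0794]
tcp_rot: [0.005, 0.694, 0.72, 0.001]
wrist_force: [1.5, -4.2, 8.1]
gripper_width: -0.0003
gripper_force: 4.2
```

Steady at z = 0.0794, which is a lever angle of about 0.67 rad: past the fourth click and well short of the fifth.

```bash
python3 -c "
from bench import ctrl
print(ctrl.hand_in())"
```

```text
the job is handed in; nothing more can be done
None
```

Handed in at about 21 s: the big ring and bearing are stacked within about 1.5 mm of the plate's middle, and the fingers hold the lever steady just past the fourth click (about 0.67 rad by my estimate), with the stack raised about 20 mm.

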